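# Dock the step attenuator and set it to the fourth click

### The arm

A 6-joint arm with a two-finger parallel gripper is mounted at the origin on a cart in front of the work surface, level with it; the furniture and walls round the work are solid. World frame = base frame: x ahead of the robot, y to its left, z up, the work surface at z = 0. Lengths are in mm, angles in degrees, forces in N, time in s.
With the tool pointing down it reaches from about 300 to 850 mm from the base axis. Payload 4.2 kg.
Tool frame: the origin (TCP) lies between the finger pads; the fingertips stand 25 mm ahead of it and the grasp point (between the pads) lies 6 mm ahead of it; x points along the fingers, y is the direction in which the jaws open and shut, and the axes are right-handed (so a half turn about x gives the same grasp; the last joint's range is limited). The gripper opens to 91 mm and grips with 3 to 60 N. Pads are 32 mm wide; open, the fingers measure 118 mm over their backs; the gripper's body (76 mm by 178 mm) begins 60 mm behind the grasp point.
Start: joints at [-67.494, 18.312, 89.639, -0, 72.044, -1.146], TCP at [230.68, -526.714, 238.976] pointing down, gripper open.
Joint ranges: [-177.97, 177.97], [-48.28, 115.42], [12.27, 149.76], [-77.06, 257.06], [2.81, 150.46], [-146.56, 146.56]. Speed limits (degrees/s): [147.25, 147.25, 180, 180, 180, 180].

### API

Orientations are given as [roll, pitch, yaw] about the fixed x, y, z axes, in that order (R = Rz(yaw) Ry(pitch) Rx(roll)).
In Python, from workcell import env gives the robot as it stands.
- The arm moves only by the tool jog_arm, never from a script. Its argument "plan" is one flat list of numbers, 4 for each row, row after row: the shift along the tool's x, y, z in cm, then the turn about the tool's x in units of 6 degrees (1.0 is 6 degrees). In form: [tx, ty, tz, turn, tx, ty, tz, turn, ...]. A call has 1 to 12 rows; each row shifts and turns the commanded pose from where the row before left it, along the tool's axes as they then stand; what a row does not reach is not made up. A row lasts 1/12 s, in which the tool goes at most 41.7 mm and 7.16 degrees, less where a joint would pass 70% of its speed; a pose out of reach is approached as far as the arm can. A call with a gripper value outside its range is refused whole. "claw" is the finger opening in cm, from 0 to 9.12, set as the call begins (left out, the last holds). The fingers move at their own pace and stop on an object; "newtons" is the grip in N (left out, the last holds). Time passes only in rows, so rows that do not move let the fingers close. It gives the time, the measured TCP pose, the force and the opening at its end, in the units of the state.
- env.state(): the state, without advancing time (a new reading comes with each control period).
- env.grab_frame(name): name is "scene" or "top" or "wrist"; returns the picture (400x640x3 uint8, red, green, blue); there is no depth.
- env.calibration(name): a dict with "vertical_fov" (degrees; the focal length in pixels is half the picture's height over the tangent of half this angle, whatever the lens; pixels are square), "cx", "cy" (the principal point, pixels), "origin" and "orientation" of the camera in the world; the wrist camera has in their place "T_tool_cam" (4x4, takes a point from camera to tool coordinates, whose origin is the TCP and whose axes are the tool frame's). Camera axes: x right, y down, z forward; pixel columns grow to the right and rows downward; lengths in mm; the calibration is good to about 2 mm. A picture is of the moment at which its call begins: read the wrist's pose just before it. calibration takes no time and is no camera call.
- env.job_done(): hands the job in, once; it reports no verdict.
The state is a dict: "time_s": time; "qpos": joint angles; "qvel": joint speeds; "effort": joint torques, N m; "ee_pos": TCP position; "ee_rot": TCP orientation; "force": force on the tool from outside, world axes, zero at the start; "torque": the same for the moment, N m; "gripper_width": finger opening in mm.
Only numpy, scipy, OpenCV 4.12 (cv2) and the standard library are available. Lean on these libraries where they do the work, as an engineer would, in place of code of your own. Each camera call takes 0.05 s, during which the arm holds its last target.

### The job

Pick up the attenuator module by its case (not by its knob) and set it down flat and fully home between the corner guides of its holder, then let go of it. With the module docked, turn its rotary selector anticlockwise all the way back to its end stop, then clockwise exactly four clicks from there - never past the fourth, as the next step would overload the detector - and leave it resting in that click. Keep the module upright and do not disturb the other things on the desk.

Things in the scene. Friction and masses are not known exactly. Their poses are not given: they have to be found in the camera images.
- module_center (a point): Attenuator module, loose, 0.4-0.6 kg: upright grey case 90 x 50 x 48 mm (x, y, z), black bar knob (the selector) in mid-top. This point: centre of the case, 24 mm above its underside, on the knob's axis; x along its length, y across its 50 mm width, z up. Knob top 74 mm above the underside. Grip the case across its width, high on the long sides. Either end may go to either end of the holder.
- holder_floor (a point): Holder, fixed: plate 122 x 80 x 5 mm with four L-shaped corner guides. This point: centre of the plate's upper face, 5 mm above the desk; a docked module's centre is 24 mm above it; x along its length, z up. The guides leave 95 x 55 mm (2.5 mm play a side), are straight to 7 mm above the plate, then flare out as lead-in to 15 mm; each covers 16 mm from a corner, mid-sides are open.
- selector (a joint): Knob angle in the module, rad: 0 = first click, by the end stop; grows clockwise seen from above. Clicks every 0.5236 rad (30 degrees): click n at 0.5236 n, n = 0 to 7; stops 0.06 rad beyond the first and last. A sprung ball draws the knob into the nearest click (about 0.1 N m to turn out). Starts in click 1, 2 or 3. Small panel marks show the clicks, the longer one click 0.
- selector_bar: The knob's grip bar, 36 (x) x 11 (y) x 22 mm tall, on a round skirt 35 mm across. Origin on the knob's axis at the bar's foot, 52 mm above the module's underside, 4 mm above the case top; z up. A white line on its -x end is the pointer; at selector 0 the bar's axes are the module's, the pointer at its -x end. Grip it across its width from above.
- torch: Bystander, leave alone: black torch 98 mm long, 24 mm across, lying; origin at the centre of its underside.
- tweezers: Bystander, leave alone: steel tweezers 120 x 12 x 8 mm, lying; origin at the centre of its underside.
- spare_objective: Bystander, leave alone: microscope objective 27 mm across, 50 mm tall, standing; origin at the centre of its underside.
- dropper_bottle: Bystander, leave alone: amber dropper bottle 33 mm across, 94 mm tall; origin at the centre of its underside.
- tape_tube: Bystander, leave alone: lying plastic tube 95 mm long, 32 mm across; origin at the centre of its underside.
Not all that is in view belongs to the job. What is meant by the part that bears module_center is not orange, and is the larger of those in its own colour.

How it is judged:
By the outcome, as a careful person would: the job done as asked, in the order asked, and still so for the second after the job is handed in, with the robot touching nothing.
It also fails if it takes over 67 s, if anything falls off the work surface, if the arm or the gripper's body presses on something with over 40 N, if the wrist force passes 120 N, or if a joint passes its speed limit or range.

## Working session

There is one attempt and no reset: what is moved stays moved. The work goes in short steps, Python scripts to look and compute and a tool call to move; the robot and the scene stay as the last step left them, time stands still between calls to the robot, and variables do not carry over. Pictures are saved under pics/ and viewed, and the job is handed in when it is done.

Besides the shell and the picture viewer there is one more tool, called after "Call:" as name(argument=value, ...) on one line, values as JSON. jog_arm: Moves the arm, as the interface text tells. Its arguments: {"type":"object","properties":{"plan":{"type":"array"},"claw":{"type":"number"},"newtons":{"type":"number"}},"required":["plan"]}

```bash
mkdir -p pics; ls; python3 - <<'E'
from workcell import env
import cv2
s=env.state();print(s)
for n in("scene","top","wrist"):
    print(n,env.calibration(n))
    cv2.imwrite(f"pics/{n}0.png",env.grab_frame(n)[:,:,::-1])
E
```

```text
pics
{'time_s': 0.0, 'qpos': array([-6.74956445e+01,  1.83511857e+01,  8.97071566e+01,  2.59290413e-04,
        7.20441484e+01, -1.14740399e+00]), 'qvel': array([ 0.02228431,  0.04533657,  0.07788956, -0.02595478, -0.05256168,
        0.02858182]), 'effort': array([ 1.98044792e-03, -4.12450254e+01, -2.31979430e+01,  7.30097503e-02,
        4.59844933e-02, -1.35648756e-04]), 'ee_pos': array([ 230.48473844, -526.27083494,  238.11972909]), 'ee_rot': array([-91.2852157 ,  89.89750893, 112.36646362]), 'force': array([ 0.7016678 , -0.62893903,  0.13021006]), 'torque': array([ 0.01018326, -0.01817112, -0.01546252]), 'gripper_width': 91.13316835028931}
scene {'vertical_fov': 57.24062669094736, 'cx': 323.65099484293586, 'cy': 201.46029797846296, 'origin': array([-99.44589732, 541.28284458, 460.43030108]), 'orientation': array([-1.16507934e+02,  1.19302314e-02, -1.28737233e+02])}
top {'vertical_fov': 43.74108332125893, 'cx': 319.42946477883623, 'cy': 205.4982570988114, 'origin': array([ 436.928551  ,   44.0721808 , 1294.32696907]), 'orientation': array([-175.70056281,    1.37776603,  -90.83349621])}
wrist {'vertical_fov': 63.710874769009706, 'cx': 316.70076126340945, 'cy': 202.36366361381891, 'T_tool_cam': array([[ 5.62168834e-04, -2.73029505e-01,  9.62005496e-01,
        -1.45073834e+02],
       [ 9.99999842e-01,  1.56299816e-04, -5.40011763e-04,
        -3.27272593e-01],
       [-2.92213796e-06,  9.62005647e-01,  2.73029549e-01,
        -7.73570045e+01],
       [ 0.00000000e+00,  0.00000000e+00,  0.00000000e+00,
         1.00000000e+00]])}
```

View pics/top0.png

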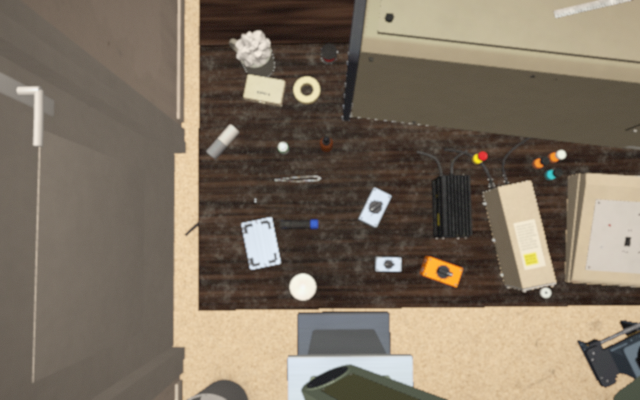

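View pics/scene0.png

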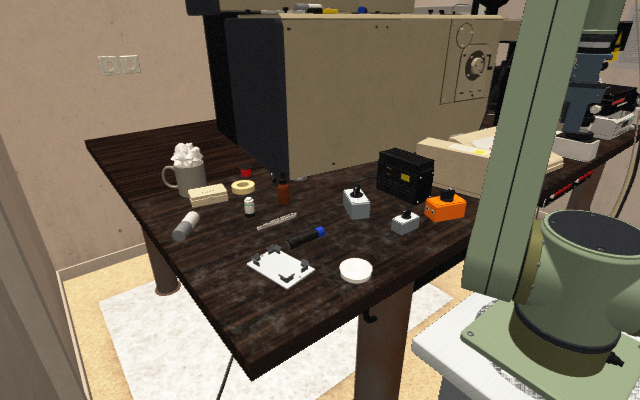

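View pics/wrist0.png

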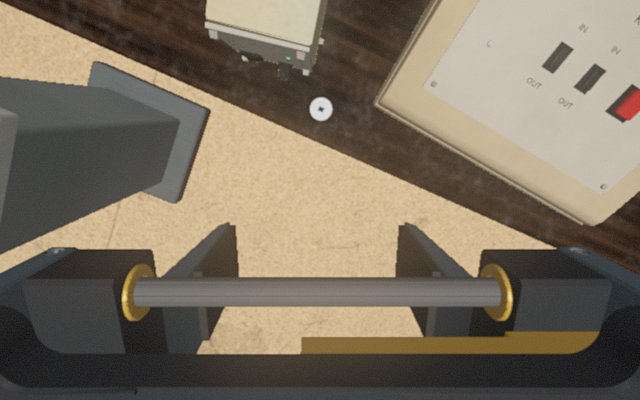

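The top view shows the grey module at about (375,207), with the smaller grey decoy at (388,264) and the orange one at (442,271). The holder is at (261,243). The torch lies right of the holder at about (300,224), the tweezers are at (298,179), and the black box is at (451,206).

```bash
cat > h.py <<'E'
import numpy as np,cv2
from scipy.spatial.transform import Rotation as R
from workcell import env
def cam(n,s=None):
    c=env.calibration(n);f=200/np.tan(np.radians(c["vertical_fov"]/2))
    if "origin" in c: return f,c["cx"],c["cy"],R.from_euler("xyz",c["orientation"],degrees=True).as_matrix(),np.array(c["origin"])
    s=s or env.state();T=np.eye(4);T[:3,:3]=R.from_euler("xyz",s["ee_rot"],degrees=True).as_matrix();T[:3,3]=s["ee_pos"]
    T=T@np.array(c["T_tool_cam"]);return f,c["cx"],c["cy"],T[:3,:3],T[:3,3]
def ray(C,uv,z):
    f,cx,cy,Rm,o=C;uv=np.atleast_2d(np.array(uv,float))
    d=np.c_[(uv[:,0]-cx)/f,(uv[:,1]-cy)/f,np.ones(len(uv))]@Rm.T
    return (o+d*((z-o[2])/d[:,2])[:,None])[:,:2]
def proj(C,p):
    f,cx,cy,Rm,o=C;q=(np.atleast_2d(p)-o)@Rm
    return np.c_[cx+f*q[:,0]/q[:,2],cy+f*q[:,1]/q[:,2]]
def tool(s=None):
    s=s or env.state();return R.from_euler("xyz",s["ee_rot"],degrees=True).as_matrix(),np.array(s["ee_pos"])
E
python3 - <<'E'
from h import *
C=cam("top")
im=cv2.imread("pics/top0.png")
hsv=cv2.cvtColor(im,cv2.COLOR_BGR2HSV)
m=((hsv[...,2]>110)&(hsv[...,1]<60)).astype(np.uint8)*255
for name,(x0,y0,x1,y1),z in(("mod",(352,180,400,235),48),("hold",(235,210,290,275),5)):
    k=np.zeros_like(m);k[y0:y1,x0:x1]=m[y0:y1,x0:x1]
    cs=cv2.findContours(k,cv2.RETR_EXTERNAL,cv2.CHAIN_APPROX_NONE)[0];c=max(cs,key=cv2.contourArea)
    P=ray(C,c[:,0],z).astype(np.float32);print(name,cv2.minAreaRect(P))
for n,uv,z in(("torch L",(285,224),12),("torch R",(318,224),12),("candle",(302,287),10),("tweez",(298,179),4),("bottle",(326,143),50),("small",(388,264),30),("box",(436,180),80),("box2",(433,236),80)): print(n,ray(C,uv,z))
x=cv2.resize(im[150:300,220:460],None,fx=3.3,fy=3.3,interpolation=cv2.INTER_CUBIC);cv2.imwrite("pics/topz.png",x)
print(tool()[0])
E
```

```text
mod ((525.4177856445312, -65.83425903320312), (52.34801483154297, 92.2004623413086), 62.38251495361328)
hold ((439.87371826171875, 227.27188110351562), (126.79325866699219, 84.99748229980469), 10.864623069763184)
torch L [[487.41250119 163.0022026 ]]
torch R [[486.09650015  77.88342421]]
candle [[325.76492633 121.15634824]]
tweez [[604.69255618 128.6408695 ]]
bottle [[689.09411543  53.71628959]]
small [[382.0969691  -97.23150735]]
box [[ 586.40406417 -213.4796851 ]]
box2 [[ 450.14345356 -201.893863  ]]
[[-4.89287035e-04  4.01154671e-01 -9.16010202e-01]
 [ 1.26485511e-03 -9.16009331e-01 -4.01154965e-01]
 [-9.99999080e-01 -1.35490011e-03 -5.92110440e-05]]
```

View pics/topz.png

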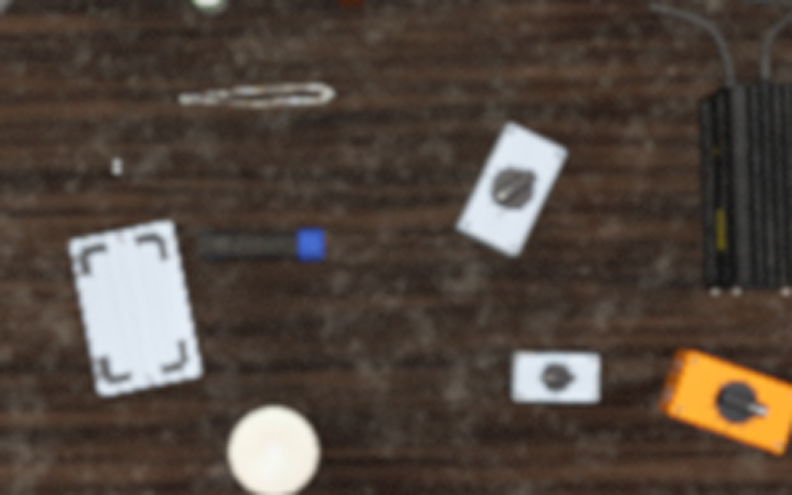

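Call:
jog_arm(plan=[-0.2,-1.69,-2.52,0,-0.2,-1.69,-2.52,0,-0.2,-1.69,-2.52,0,-0.2,-1.69,-2.52,0,-0.2,-1.69,-2.52,0,-0.2,-1.69,-2.52,0,-0.2,-1.69,-2.52,0,-0.2,-1.69,-2.52,0,-0.2,-1.69,-2.52,0,-0.2,-1.69,-2.52,0,0,-1.69,-2.52,0,0,-1.69,-2.52,0])

```text
time_s: 1.15
ee_pos: [426.8, -218.2, 259.0]
ee_rot: [103.6, 90.0, -52.8]
force: [0.7, 0.8, -0.3]
gripper_width: 91.0
```

Call:
jog_arm(plan=[0,-1.69,-2.52,0,0,-1.69,-2.52,0,0,-1.69,-2.52,0,0,-1.69,-2.52,0,0,-1.69,-2.52,0,0,-1.69,-2.52,0,0,0,0,-1.1,0,0,0,-1.1,0,0,0,-1.1,0,0,0,-1.1,0,0,0,-1.1,0,0,0,-1.1])

```text
time_s: 2.15
ee_pos: [524.0, -66.0, 258.6]
ee_rot: [-65.5, 90.0, 178.1]
force: [0.8, -0.7, -0.2]
gripper_width: 91.1
```

Call:
jog_arm(plan=[0,0,0,-1.1,0,0,0,-1.1,0,0,0,-1.1,0,0,0,-1.1,0,0,0,-1.1,0,0,0,-1.1,0,0,0,-1.1,0,0,0,-1.1,0,0,0,-1.1,0,0,0,-1.1,0,0,0,-1.1,0,0,0,-1.1])

```text
time_s: 3.15
ee_pos: [523.9, -66.1, 258.6]
ee_rot: [-146.2, 90.0, 176.5]
force: [0.2, 0.1, -0.3]
gripper_width: 90.9
```

Call:
jog_arm(plan=[0,0,0,-1.1,0,0,0,-0.6,0,0,0,0,0,0,0,0,0,0,0,0])

```text
time_s: 3.57
ee_pos: [524.0, -66.1, 258.8]
ee_rot: [-147.6, 90.0, -175.0]
force: [0.3, 0.3, -0.9]
gripper_width: 91.2
```

```bash
python3 - <<'E'
from h import *
s=env.state();print(s["time_s"],s["qpos"],s["ee_pos"]);print(tool(s)[0],s["qvel"])
cv2.imwrite("pics/w1.png",env.grab_frame("wrist")[:,:,::-1])
E
```

```text
3.5667 [-8.43117135e+00  1.33799716e+01  9.37005588e+01 -3.78348903e-03
  7.29346367e+01 -7.09999425e+01] [524.04688078 -66.07003863 258.80680965]
[[-2.71110046e-04  4.60666390e-01  8.87573323e-01]
 [-2.36317997e-05  8.87573353e-01 -4.60666412e-01]
 [-9.99999963e-01 -1.45866247e-04 -2.29743677e-04]] [-0.0167485  -0.07480758 -0.25855525  0.03314964 -0.01712454 -0.42782483]
```

View pics/w1.png

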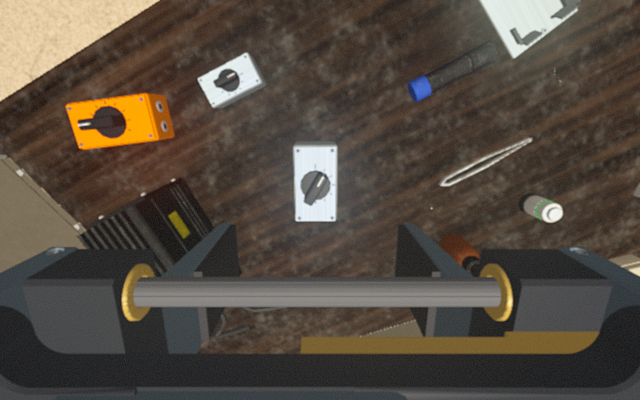

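The wrist view shows the module top at about u 293–337 and v 145–221, aligned with the tool, and the holder at the upper right.

```bash
cat >> h.py <<'E'
def toprect(im,C,box,z,vmin=150,smax=60):
    x0,y0,x1,y1=box;hsv=cv2.cvtColor(im,cv2.COLOR_BGR2HSV)
    m=((hsv[...,2]>vmin)&(hsv[...,1]<smax)).astype(np.uint8)*255
    k=np.zeros_like(m);k[y0:y1,x0:x1]=m[y0:y1,x0:x1]
    c=max(cv2.findContours(k,cv2.RETR_EXTERNAL,cv2.CHAIN_APPROX_NONE)[0],key=cv2.contourArea)
    c=cv2.convexHull(c)
    return cv2.minAreaRect(ray(C,c[:,0],z).astype(np.float32)),cv2.boundingRect(c)
E
python3 - <<'E'
from h import *
C=cam("wrist");im=cv2.imread("pics/w1.png")
for v in(130,160,190): print(toprect(im,C,(280,130,350,235),48,v))
Rt,p=tool()
x=cv2.resize(im[135:235,265:365],None,fx=6,fy=6,interpolation=cv2.INTER_CUBIC);cv2.imwrite("pics/w1z.png",x)
E
```

```text
(((525.3743896484375, -68.28448486328125), (49.04456329345703, 87.85258483886719), 62.58595657348633), (293, 145, 45, 77))
(((525.793701171875, -68.60504150390625), (47.82707977294922, 87.02015686035156), 62.95542526245117), (293, 146, 44, 76))
(((525.4837646484375, -68.20882415771484), (46.44709014892578, 85.54218292236328), 62.9563102722168), (294, 146, 43, 75))
```

View pics/w1z.png

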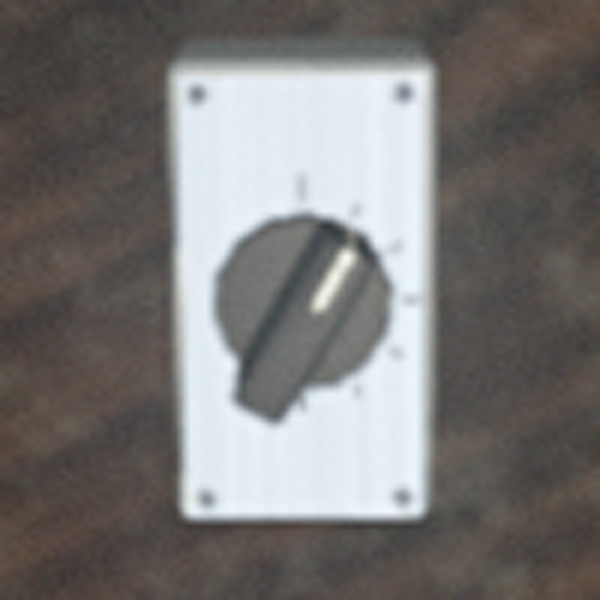

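The zoom shows the pointer at the first short mark, 30° clockwise from the long mark, so it is at click 1. The long mark is at the end nearest the robot. Next I'll descend onto the case.

Call:
jog_arm(plan=[2,-0.13,0.24,0,2,0,0,0,2,0,0,0,2,0,0,0,2,0,0,0,2,0,0,0,2,0,0,0,2,0,0,0,2,0,0,0,1.6,0,0,0,1.2,0,0,0,0.8,0,0,0])

```text
time_s: 4.62
ee_pos: [525.1, -68.3, 41.5]
ee_rot: [-159.7, 89.9, 172.9]
force: [0.1, 0.3, -0.6]
gripper_width: 91.1
```

Call:
jog_arm(plan=[0,0,0,0,0,0,0,0,0,0,0,0,0,0,0,0,0,0,0,0,0,0,0,0,0,0,0,0,0,0,0,0,0,0,0,0], claw=4.2, newtons=30)

```text
time_s: 5.37
ee_pos: [525.8, -68.6, 43.5]
ee_rot: [-21.3, 90.0, -48.6]
force: [-0.9, -0.9, 5.2]
gripper_width: 49.9
```

Call:
jog_arm(plan=[-0.4,0,0,0,-0.8,0,0,0,-1,0,0,0,-1,0,0,0,-1,0,0,0,-1,0,0,0,-0.8,0,0,0,0,0,0,0,0,0,0,0])

```text
time_s: 6.12
ee_pos: [525.9, -68.4, 103.6]
ee_rot: [15.6, 89.9, -11.7]
force: [1.0, -0.2, -4.9]
gripper_width: 49.5
```

```bash
python3 - <<'E'
from h import *
s=env.state();print(s["time_s"],s["qpos"],s["ee_pos"],s["force"],s["gripper_width"]);print(tool(s)[0])
cv2.imwrite("pics/w2.png",env.grab_frame("wrist")[:,:,::-1])
cv2.imwrite("pics/s2.png",env.grab_frame("scene")[:,:,::-1])
E
```

```text
6.1167 [-8.64831001e+00  2.14919710e+01  1.06525962e+02 -5.46310619e-03
  5.19017497e+01 -7.12965996e+01] [525.94971579 -68.38740066 103.6031271 ] [ 1.04267706 -0.18350395 -4.88446391] 49.469522747829295
[[ 1.37458464e-03  4.59398891e-01  8.88229007e-01]
 [-2.84970432e-04  8.88229990e-01 -4.59398959e-01]
 [-9.99999015e-01  3.78363750e-04  1.35186240e-03]]
```

View pics/w2.png

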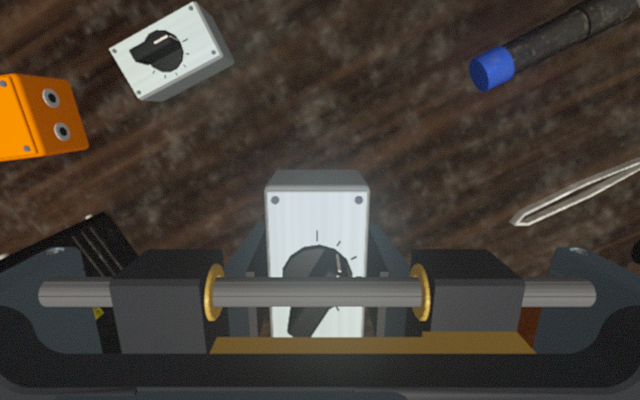

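View pics/s2.png

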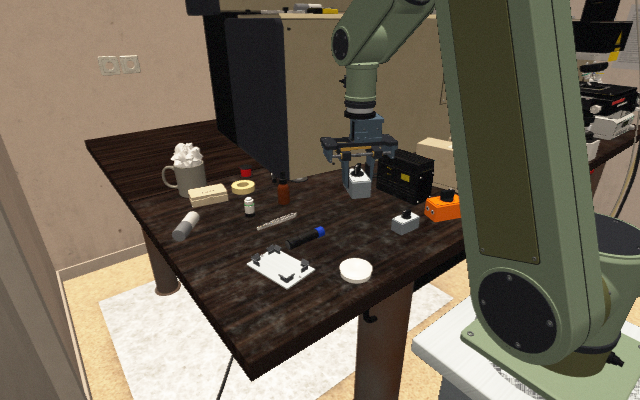

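The module is held squarely, with its front top edge at about v 188. Next I'll lift, turn and move so the wrist camera sees the holder in front of the module.

Call:
jog_arm(plan=[-1.3,0,0,-1.07,-1.3,0,0,-1.07,-1.3,0,0,-1.07,-1.3,0,0,-1.07,-1.3,0,0,-1.07,-1.3,0,0,-1.07,0,2.5,0.5,0,0,2.5,0.5,0,0,2.5,0.5,0,0,2.5,0.5,0,0,2.5,0.5,0,0,2.5,0.5,0])

```text
time_s: 7.22
ee_pos: [525.3, 85.7, 180.0]
ee_rot: [-179.7, 89.9, -168.5]
force: [-0.2, 0.1, -5.4]
gripper_width: 50.1
```

Call:
jog_arm(plan=[0,2.5,0.6,0,0,2.5,0.6,0,0,2.5,0.6,0,0,2.5,0.6,0,0,2.5,0.6,0,0,2,0.6,0,0,1,0.4,0,0,0,0,0,0,0,0,0,0,0,0,0])

```text
time_s: 8.05
ee_pos: [534.9, 243.1, 180.4]
ee_rot: [-143.0, 89.9, -131.9]
force: [-0.0, 0.2, -4.3]
gripper_width: 49.7
```

```bash
python3 - <<'E'
from h import *
s=env.state();print(s["time_s"],s["qpos"],s["ee_pos"],s["force"],s["gripper_width"]);print(tool(s)[0])
np.save("s3.npy",np.r_[s["ee_pos"],s["ee_rot"]])
cv2.imwrite("pics/w3.png",env.grab_frame("wrist")[:,:,::-1])
E
```

```text
8.05 [ 2.33490684e+01  2.18686170e+01  9.30350450e+01 -5.40170320e-02
  6.52025455e+01 -7.77669482e+01] [534.91001239 243.14808715 180.40002456] [-0.00857056  0.2306732  -4.30798325] 49.660252658828725
[[-0.00136251 -0.19318587  0.98116123]
 [-0.00152036  0.98116141  0.19318379]
 [-0.99999792 -0.0012285  -0.00163056]]
```

View pics/w3.png

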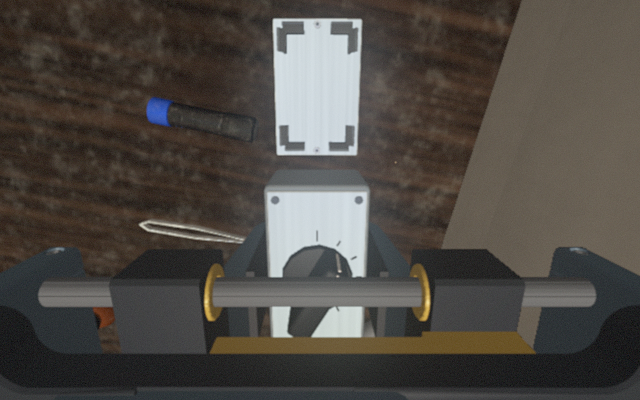

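The holder plate spans about u 273–362 and v 18–156. The module's front top edge runs from (265,188) to (369,188).

```bash
python3 - <<'E'
from h import *
v=np.load("s3.npy");s={"ee_pos":v[:3],"ee_rot":v[3:]}
C=cam("wrist",s);im=cv2.imread("pics/w3.png");Rt,p=tool(s)
for t in(130,150,170):
    r,b=toprect(im,C,(255,5,380,165),5,t,70);print(r,b)
    d=np.r_[r[0],5]-p; print("holder in tool",d@Rt)
# guide blobs (dark) centre check
hsv=cv2.cvtColor(im,cv2.COLOR_BGR2GRAY)
k=np.zeros_like(hsv);k[20:154,276:360]=(hsv[20:154,276:360]<110)*255
n,l,st,ce=cv2.connectedComponentsWithStats(k)
for i in range(1,n):
    if st[i,4]>40: print(st[i],(np.r_[ray(C,ce[i],12)[0],12]-p)@Rt)
# module: fine row/col edges
zt=p[2]+4.5
for u in(285,317,350): print(u,[int(x) for x in hsv[180:196,u]])
print([int(x) for x in hsv[215,258:272]],[int(x) for x in hsv[215,360:376]])
for uv in((265.5,187),(369,187),(359,200),(275,200)):print(uv,(np.r_[ray(C,uv,zt)[0],zt]-p)@Rt)
x=cv2.resize(im[10:210,235:395],None,fx=4,fy=3,interpolation=cv2.INTER_CUBIC);x=cv2.resize(im[5:200,240:395],None,fx=3,fy=3,interpolation=cv2.INTER_CUBIC);cv2.imwrite("pics/w3z.png",x)
E
```

```text
((440.4457702636719, 224.7584228515625), (121.98070526123047, 80.47940063476562), 10.95195484161377) (273, 18, 89, 138)
holder in tool [175.55632669   0.42140712 -95.95123754]
((440.3126220703125, 224.85325622558594), (120.19480895996094, 79.89015197753906), 10.98366928100586) (273, 19, 89, 136)
holder in tool [175.55636393   0.54017631 -96.06355711]
((440.3481140136719, 224.67062377929688), (120.31946563720703, 79.11382293701172), 10.885482788085938) (273, 19, 89, 136)
holder in tool [175.55659323   0.35412786 -96.06401542]
[278  22  26  31 387] [ 168.66453244  -24.38854712 -143.62879674]
[331  23  26  30 362] [ 168.60261071   25.86427248 -143.51484417]
[358 104   2  50  74] [168.44381967  40.57356477 -57.21287491]
[281 126  23  23 222] [168.51456485 -26.01931922 -50.42710243]
[330 126  23  23 217] [168.4494236   26.43904779 -50.00038018]
285 [95, 95, 95, 94, 102, 117, 133, 147, 150, 150, 141, 165, 197, 214, 215, 215]
317 [99, 97, 100, 101, 105, 119, 135, 147, 150, 151, 146, 166, 196, 212, 216, 214]
350 [98, 99, 97, 98, 104, 116, 134, 144, 148, 153, 146, 168, 198, 215, 215, 217]
[66, 68, 65, 69, 68, 66, 80, 113, 141, 165, 193, 210, 210, 211] [218, 217, 216, 217, 215, 201, 166, 143, 117, 90, 79, 77, 76, 76, 74, 75]
(265.5, 187) [ -4.40008292 -22.50911203 -44.32455239]
(369, 187) [ -4.45704957  23.87172214 -44.33222222]
(359, 200) [ -4.46165868  19.60666204 -38.29211594]
(275, 200) [ -4.41490159 -18.46330004 -38.28468515]
```

View pics/w3z.png

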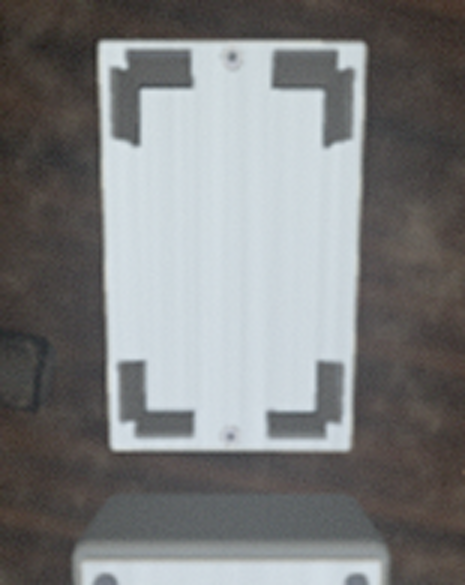

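Call:
jog_arm(plan=[0,0,-1.6,0,0,0,-2,0,0,0,-2,0,0,0,-2,0,0,0,-1.5,0,2,0,-0.53,0,2.5,0,0,0,2.5,0,0,0,2,0,0,0,1.5,0,0,0,0,0,0,0,0,0,0,0])

```text
time_s: 9.1
ee_pos: [440.6, 224.8, 75.8]
ee_rot: [-155.5, 89.9, -144.4]
force: [0.1, 0.6, -4.4]
gripper_width: 49.5
```

```bash
python3 - <<'E'
from h import *
s=env.state();print(s["time_s"],s["ee_pos"],s["force"],s["gripper_width"]);Rt,p=tool(s);print(Rt, (np.array([440.4,224.8,5])-p)@Rt)
cv2.imwrite("pics/w4.png",env.grab_frame("wrist")[:,:,::-1])
im=env.grab_frame("scene")[:,:,::-1]
C=cam("scene");c=proj(C,[[440,225,40]])[0].astype(int);print(c)
cv2.imwrite("pics/s4.png",cv2.resize(im[c[1]-70:c[1]+50,c[0]-80:c[0]+80],None,fx=5,fy=5,interpolation=cv2.INTER_CUBIC))
E
```

```text
9.1 [440.63823093 224.82143079  75.84849631] [ 0.05059918  0.64263676 -4.4343514 ] 49.460823440010344
[[-1.12766584e-03 -1.92589298e-01  9.81278804e-01]
 [-8.06092210e-04  9.81279284e-01  1.92588466e-01]
 [-9.99999039e-01 -5.73825766e-04 -1.26179986e-03]] [ 7.08487142e+01  6.55058328e-02 -1.48501662e-01]
[278 250]
```

View pics/w4.png

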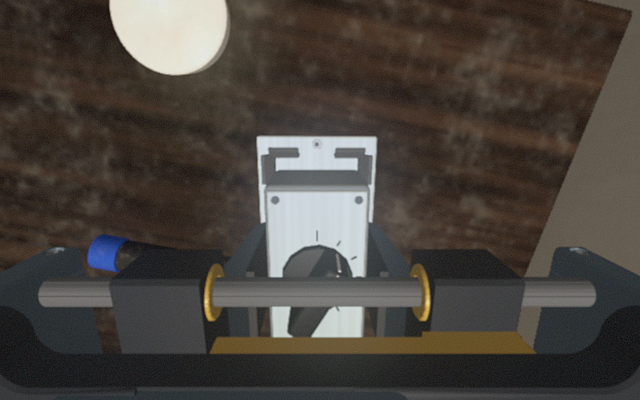

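View pics/s4.png

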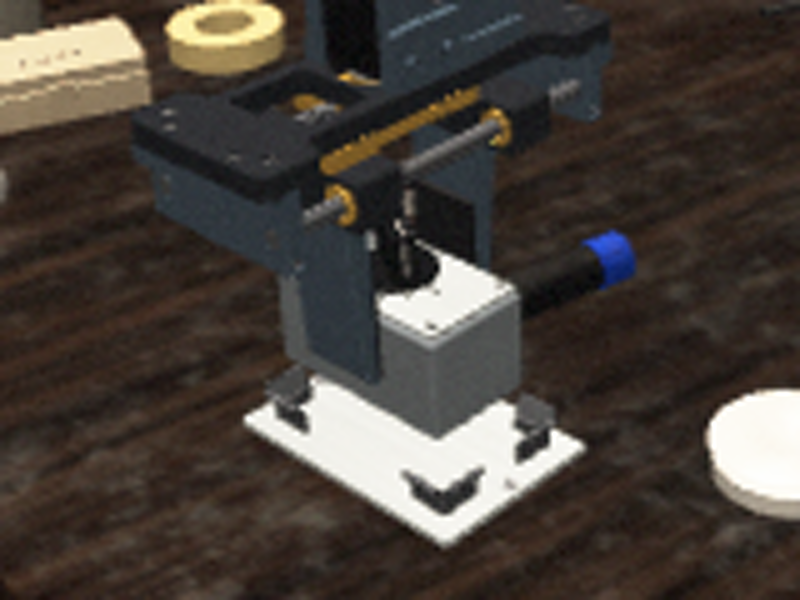

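Everything lines up: the plate spans u 257–378 and the module u 265–369, with the plate's near edge at v 137, which puts the holder centre about 0.1 mm from the tool axis. Lowering now.

Call:
jog_arm(plan=[0.8,0,0,0,0.7,0,0,0,0.5,0,0,0,0.3,0,0,0,0.2,0,0,0,0.15,0,0,0,0,0,0,0,0,0,0,0])

```text
time_s: 9.87
ee_pos: [440.9, 225.8, 49.4]
ee_rot: [-36.8, 90.0, -25.6]
force: [-0.6, 0.0, -4.6]
gripper_width: 49.7
```

```bash
python3 - <<'E'
from h import *
s=env.state();print(s["time_s"],s["ee_pos"],s["force"],s["torque"],s["gripper_width"])
im=env.grab_frame("scene")[:,:,::-1]
cv2.imwrite("pics/s5.png",cv2.resize(im[180:300,198:358],None,fx=5,fy=5,interpolation=cv2.INTER_CUBIC))
E
```

```text
9.8667 [440.86707467 225.82162972  49.43367795] [-0.5521604   0.02385246 -4.59451791] [ 0.09815808 -0.19724364 -0.01478801] 49.746049805797114
```

View pics/s5.png

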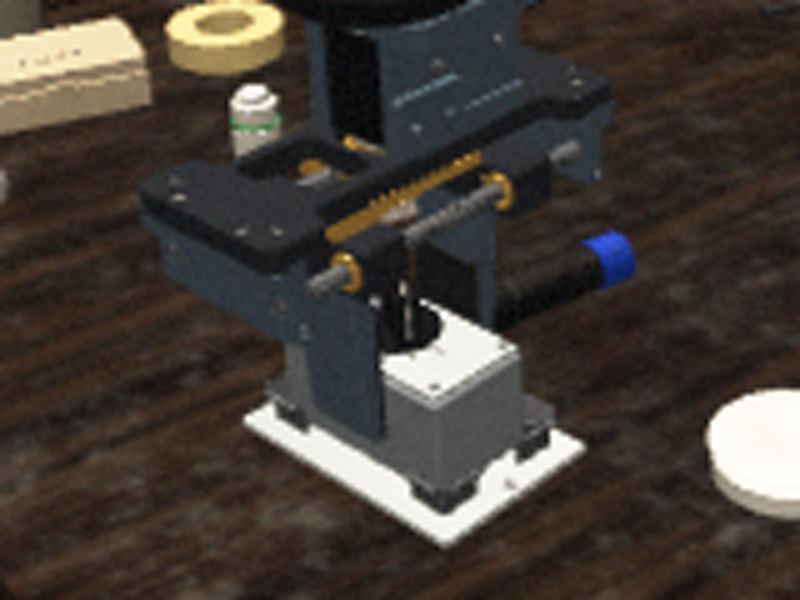

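It is between the guides but the full weight still hangs on the gripper, so I'll lower it a little more.

Call:
jog_arm(plan=[0.05,0,0,0,0.05,0,0,0,0.05,0,0,0,0,0,0,0])

```text
time_s: 10.25
ee_pos: [440.9, 225.8, 48.5]
ee_rot: [4.6, 90.0, 15.7]
force: [-1.2, -0.4, 0.8]
gripper_width: 50.0
```

Call:
jog_arm(plan=[0.05,0,0,0,0,0,0,0,0,0,0,0])

```text
time_s: 10.5
ee_pos: [440.9, 225.8, 48.5]
ee_rot: [5.9, 90.0, 17.0]
force: [-2.0, -1.4, 6.0]
gripper_width: 50.0
```

Contact is felt at z 48.5, as expected, so the module is seated. Releasing and rising.

Call:
jog_arm(plan=[0,0,0,0,0,0,0,0,0,0,0,0,0,0,0,0,-0.5,0,0,0,-1.5,0,0,0,-2.5,0,0,0,-2.5,0,0,0,-2.5,0,0,0,-2.5,0,0,0,-2,0,0,0,0,0,0,0], claw=6.6)

```text
time_s: 11.5
ee_pos: [443.0, 226.9, 191.9]
ee_rot: [14.2, 89.5, 25.4]
force: [0.9, 0.2, -0.2]
gripper_width: 66.1
```

Call:
jog_arm(plan=[0,0,0,0])

```text
time_s: 11.58
ee_pos: [441.2, 226.0, 188.4]
ee_rot: [13.0, 89.8, 24.2]
force: [0.1, 0.0, -0.1]
gripper_width: 66.0
```

```bash
python3 - <<'E'
from h import *
s=env.state();print(s["time_s"],s["qpos"],s["ee_pos"],s["force"],s["gripper_width"]);Rt,p=tool(s)
print(np.degrees(np.arctan2(Rt[1,2],Rt[0,2])))
im=np.ascontiguousarray(env.grab_frame("wrist")[:,:,::-1]);C=cam("wrist",s)
cv2.imwrite("pics/w6.png",im)
i2=env.grab_frame("scene")[:,:,::-1]
x=cv2.resize(im[110:230,255:380],None,fx=4,fy=4,interpolation=cv2.INTER_CUBIC)
y=cv2.resize(i2[210:300,238:323],None,fx=4,fy=4,interpolation=cv2.INTER_CUBIC)
y=cv2.copyMakeBorder(y,0,480-y.shape[0],0,0,cv2.BORDER_CONSTANT)
if y.shape[1]+x.shape[1]>800: y=y[:,:800-x.shape[1]]
cv2.imwrite("pics/c6.png",np.hstack([x,y]))
E
```

```text
11.5833 [ 2.57947957e+01  1.34482607e+01  1.04351111e+02 -4.74672158e-03
  6.20484994e+01 -7.53755273e+01] [441.20328412 225.98400463 188.44138359] [ 0.08197406  0.04007602 -0.11046288] 65.9766086555692
11.172497883072987
```

View pics/w6.png

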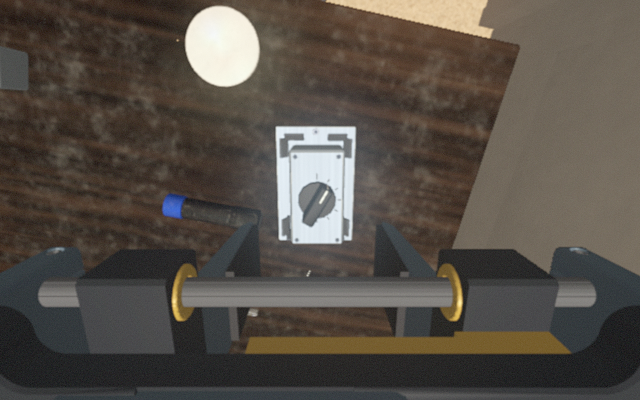

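View pics/c6.png

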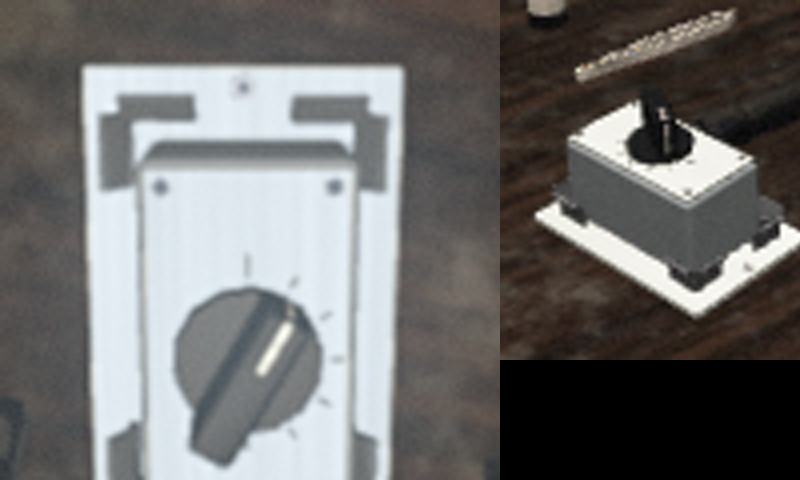

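```bash
python3 - <<'E'
from h import *
s=env.state();Rt,p=tool(s);C=cam("wrist",s);im=cv2.imread("pics/w6.png")
g=cv2.cvtColor(im,cv2.COLOR_BGR2GRAY)
k=np.zeros_like(g);k[165:235,294:341]=(g[165:235,294:341]<140)*255
n,l,st,ce=cv2.connectedComponentsWithStats(k);i=1+np.argmax(st[1:,4]);print(st[i])
# module top corner screws
for uv in((295.2,156.6),(338.6,156.6),(294.6,240),(341,240)): print((np.r_[ray(C,uv,53)[0],53]-p)@Rt)
c=cv2.findContours((l==i).astype(np.uint8),0,1)[0][0]
(u,v),r=cv2.minEnclosingCircle(c);print(u,v,r)
for uv in((317,201),(255/4+255-0.8,360/4+110)):print((np.r_[ray(C,uv,57)[0],57]-p)@Rt)
x=cv2.resize(im[140:250,280:355],None,fx=7,fy=5.4,interpolation=cv2.INTER_CUBIC);cv2.imwrite("pics/c6b.png",x)
E
```

```text
[ 299  182   36   44 1069]
[133.57009302 -18.08540211 -39.18914031]
[133.54749637  19.45231534 -39.18964292]
[133.42497857 -20.04583896  38.29991077]
[133.39899942  23.11346213  38.29851714]
315.6854553222656 203.8919677734375 22.141563415527344
[129.48560798   0.77420025  -0.45709299]
[129.48683545   1.61452775  -1.37520545]
```

View pics/c6b.png

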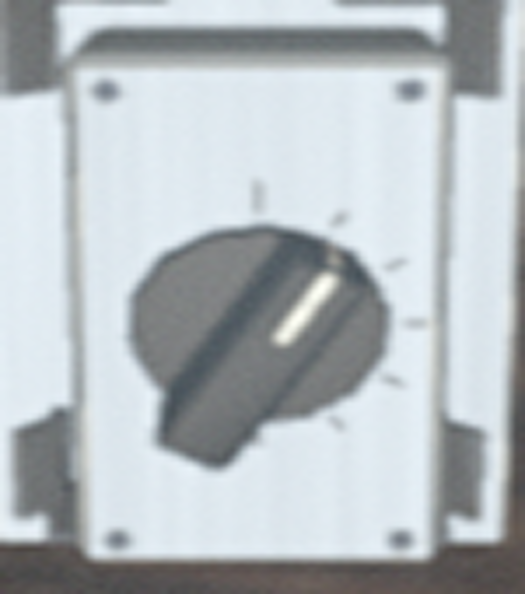

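The knob is on the tool axis to within about 0.7 mm, and the module is square with the tool. The pointer is at click 1, so I'll turn 30° clockwise to match the bar and descend over it.

Call:
jog_arm(plan=[0,0,0,1,0,0,0,1,1,0,0,1,1,0,0,1,1.5,0,0,1,1.5,0,0,0,1.5,0,0,0,1,0,0,0,0.5,0,0,0,0,0,0,0,0,0,0,0], claw=4.2)

```text
time_s: 12.6
ee_pos: [440.8, 225.8, 107.2]
ee_rot: [-127.4, 90.0, -146.3]
force: [-0.0, 0.4, -0.0]
gripper_width: 42.2
```

```bash
python3 - <<'E'
from h import *
s=env.state();print(s["time_s"],s["ee_pos"],s["gripper_width"]);Rt,p=tool(s)
print(np.degrees(np.arctan2(Rt[1,2],Rt[0,2])))
cv2.imwrite("pics/w7.png",env.grab_frame("wrist")[:,:,::-1])
E
```

```text
12.6 [440.80000677 225.78291397 107.23289036] 42.150079238419394
-18.828574495977847
```

View pics/w7.png

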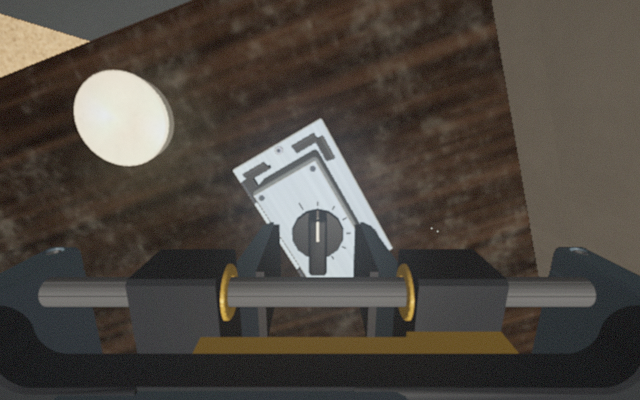

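The bar sits upright in view at u≈318, centred between the fingers. Descending and gripping.

Call:
jog_arm(plan=[0.8,0,0,0,0.7,0,0,0,0.4,0,0,0,0.2,0,0,0,0,0,0,0])

```text
time_s: 13.07
ee_pos: [440.4, 225.6, 85.8]
ee_rot: [-130.3, 89.9, -149.1]
force: [0.3, -0.5, 0.2]
gripper_width: 42.0
```

Call:
jog_arm(plan=[0,0,0,0,0,0,0,0,0,0,0,0,0,0,0,0,0,0,0,0,0,0,0,0,0,0,0,0], claw=0.8, newtons=20)

```text
time_s: 13.65
ee_pos: [441.0, 225.9, 86.6]
ee_rot: [48.4, 90.0, 29.6]
force: [-0.3, 0.2, -0.2]
gripper_width: 11.0
```

Call:
jog_arm(plan=[0,0,0,-0.7,0,0,0,-0.7,0,0,0,-0.7,0,0,0,-0.7,0,0,0,-0.7,0,0,0,-0.7,0,0,0,-0.7,0,0,0,0,0,0,0,0])

```text
time_s: 14.4
ee_pos: [440.8, 225.7, 86.6]
ee_rot: [-54.7, 90.0, -44.2]
force: [-0.8, -0.5, 1.6]
gripper_width: 11.1
```

```bash
cat > st.py <<'E'
from h import *
s=env.state();Rt,p=tool(s);print(round(s["time_s"],2),p.round(1),"F",s["force"].round(1),"T",s["torque"].round(3),"w",round(s["gripper_width"],1),"yaw",np.degrees(np.arctan2(Rt[1,2],Rt[0,2])).round(2),"J6",s["qpos"][5].round(2))
E
python3 st.py
```

```text
14.4 [440.8 225.7  86.6] F [-0.8 -0.5  1.6] T [ 0.001 -0.123  0.076] w 11.1 yaw 10.48 J6 -74.67
```

Call:
jog_arm(plan=[0,0,0,-0.3,0,0,0,-0.3,0,0,0,0,0,0,0,0])

```text
time_s: 14.73
ee_pos: [440.9, 225.7, 86.6]
ee_rot: [-45.3, 90.0, -31.3]
force: [-0.2, -0.8, 2.8]
gripper_width: 10.9
```

```bash
python3 st.py
```

```text
14.73 [440.9 225.7  86.6] F [-0.2 -0.8  2.8] T [-0.068 -0.155 -0.18 ] w 10.9 yaw 14.05 J6 -78.26
```

Call:
jog_arm(plan=[0,0,0,-0.3,0,0,0,-0.2,0,0,0,0,0,0,0,0])

```text
time_s: 15.07
ee_pos: [441.2, 225.4, 86.6]
ee_rot: [-49.6, 89.9, -32.5]
force: [1.4, -3.7, 2.7]
gripper_width: 10.5
```

```bash
python3 st.py
```

```text
15.07 [441.2 225.4  86.6] F [ 1.4 -3.7  2.7] T [-0.501 -0.495 -0.316] w 10.5 yaw 17.11 J6 -81.3
```

```bash
python3 - <<'E'
from h import *
im=env.grab_frame("wrist")[:,:,::-1]
cv2.imwrite("pics/w8.png",cv2.resize(im[120:290,220:420],None,fx=4,fy=3.5,interpolation=cv2.INTER_CUBIC))
E
```

View pics/w8.png

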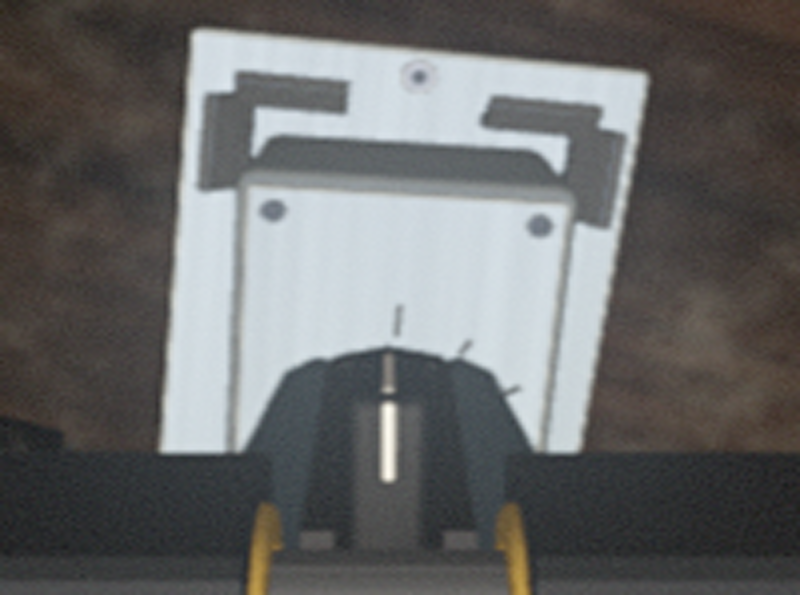

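The pointer sits just anticlockwise of the long mark and about 0.32 N·m is being transmitted, so the knob is at its end stop. The module swung about 2.6° within the guides' play. Now turning clockwise in stages.

Call:
jog_arm(plan=[0,0,0,0.6,0,0,0,0.8,0,0,0,0.8,0,0,0,0.8,0,0,0,0.8,0,0,0,0.8,0,0,0,0.8,0,0,0,0.8,0,0,0,0.8,0,0,0,0.8,0,0,0,0.8,0,0,0,0.6])

```text
time_s: 16.12
ee_pos: [440.8, 226.1, 86.5]
ee_rot: [94.8, 90.0, 56.6]
force: [1.6, -0.3, -0.3]
gripper_width: 10.5
```

```bash
python3 st.py
```

```text
16.12 [440.8 226.1  86.5] F [ 1.6 -0.3 -0.3] T [-0.136 -0.286  0.023] w 10.5 yaw -38.25 J6 -25.95
```

Call:
jog_arm(plan=[0,0,0,0.7,0,0,0,0.8,0,0,0,0.8,0,0,0,0.8,0,0,0,0.8,0,0,0,0.8,0,0,0,0.8,0,0,0,0.8,0,0,0,0.8,0,0,0,0.7,0,0,0,0.5,0,0,0,0])

```text
time_s: 17.12
ee_pos: [441.0, 226.0, 86.5]
ee_rot: [120.1, 90.0, 32.2]
force: [1.2, -0.5, 2.2]
gripper_width: 11.1
```

```bash
python3 st.py; python3 - <<'E'
from h import *
im=env.grab_frame("wrist")[:,:,::-1]
cv2.imwrite("pics/w9.png",im)
cv2.imwrite("pics/w9z.png",cv2.resize(im[140:290,220:420],None,fx=4,fy=4,interpolation=cv2.INTER_CUBIC))
E
```

```text
17.12 [441.  226.   86.5] F [ 1.2 -0.5  2.2] T [-0.305 -0.275  0.056] w 11.1 yaw -87.87 J6 23.67
```

View pics/w9z.png

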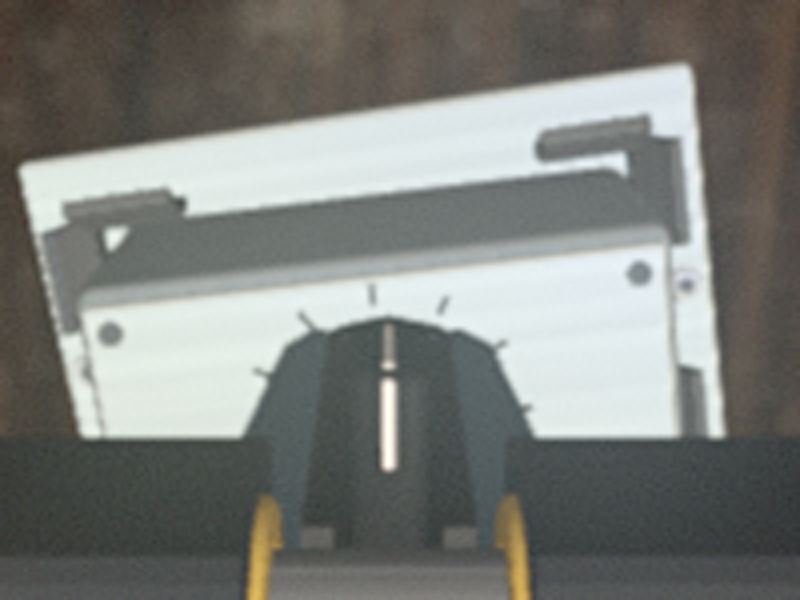

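The pointer is about 6° past click 3's mark (372,295), and click 4's mark is at (443,305). This agrees with the yaw, so the remaining turn is about 23°.

Call:
jog_arm(plan=[0,0,0,0.6,0,0,0,0.7,0,0,0,0.7,0,0,0,0.7,0,0,0,0.5,0,0,0,0.3,0,0,0,0,0,0,0,0,0,0,0,0])

```text
time_s: 17.92
ee_pos: [440.8, 226.2, 86.6]
ee_rot: [-176.0, 90.0, 75.2]
force: [0.7, 1.0, 3.2]
gripper_width: 10.6
```

```bash
python3 st.py; python3 - <<'E'
from h import *
im=env.grab_frame("wrist")[:,:,::-1]
cv2.imwrite("pics/w10z.png",cv2.resize(im[140:290,220:420],None,fx=4,fy=4,interpolation=cv2.INTER_CUBIC))
E
```

```text
17.92 [440.8 226.2  86.6] F [0.7 1.  3.2] T [ 0.001 -0.069 -0.062] w 10.6 yaw -108.77 J6 44.56
```

View pics/w10z.png

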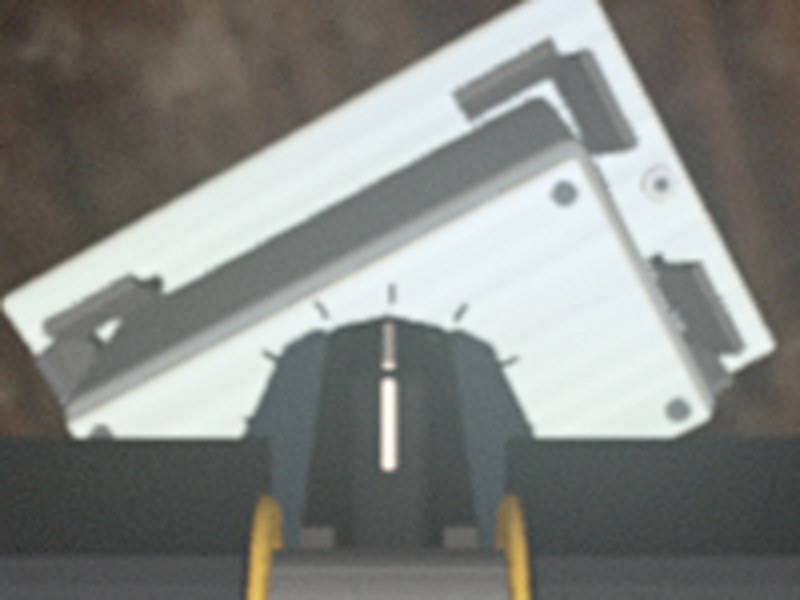

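The pointer is on a mark, which by yaw is click 4 (about 118–120°). Releasing and retreating upward.

Call:
jog_arm(plan=[0,0,0,0,0,0,0,0,0,0,0,0,0,0,0,0,-0.5,0,0,0,-1.2,0,0,0,-1.8,0,0,0,-1.8,0,0,0,-1.8,0,0,0,-1.8,0,0,0,-1,0,0,0,0,0,0,0], claw=4.2)

```text
time_s: 18.97
ee_pos: [442.0, 226.4, 187.8]
ee_rot: [133.9, 89.7, 25.1]
force: [-0.3, 0.5, 0.1]
gripper_width: 42.0
```

Call:
jog_arm(plan=[0,0,0,-1.1,0,0,0,-1.1,0,0,0,-1.1,0,0,0,-1.1,0,0,0,-1.1,0,0,0,-1.1,0,0,0,-1.1,0,0,0,-1.1,0,0,0,-1.1,0,0,0,0,0,0,0,0])

```text
time_s: 19.88
ee_pos: [440.3, 225.6, 184.5]
ee_rot: [-102.5, 89.9, -152.1]
force: [0.3, 0.6, -0.3]
gripper_width: 41.8
```

```bash
python3 st.py; python3 - <<'E'
from h import *
im=env.grab_frame("wrist")[:,:,::-1]
cv2.imwrite("pics/w11.png",im)
cv2.imwrite("pics/w11z.png",cv2.resize(im[90:240,240:400],None,fx=4,fy=4,interpolation=cv2.INTER_CUBIC))
i2=env.grab_frame("scene")[:,:,::-1];cv2.imwrite("pics/s11.png",i2)
cv2.imwrite("pics/s11z.png",cv2.resize(i2[200:300,220:350],None,fx=5,fy=5,interpolation=cv2.INTER_CUBIC))
cv2.imwrite("pics/t11.png",env.grab_frame("top")[:,:,::-1])
E
```

```text
19.88 [440.3 225.6 184.5] F [ 0.3  0.6 -0.3] T [ 0.056 -0.176 -0.012] w 41.8 yaw -49.6 J6 -14.61
```

View pics/w11z.png

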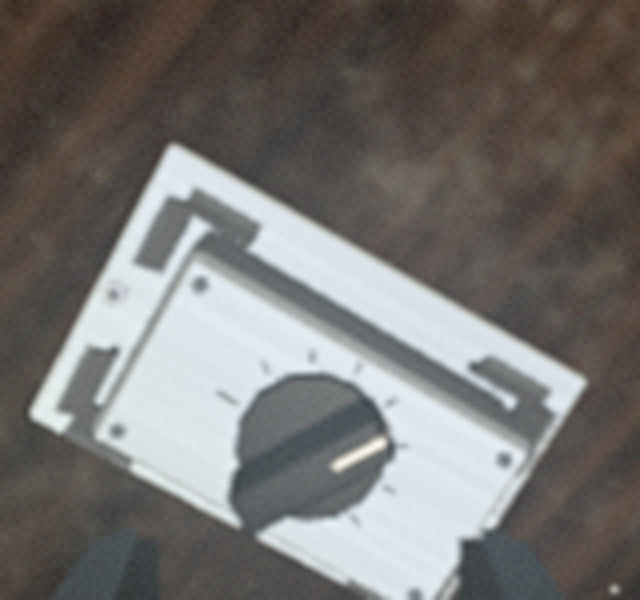

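View pics/s11z.png

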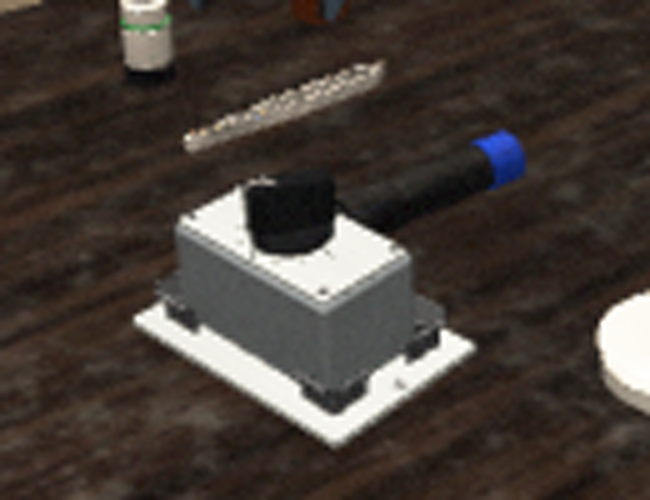

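View pics/s11.png

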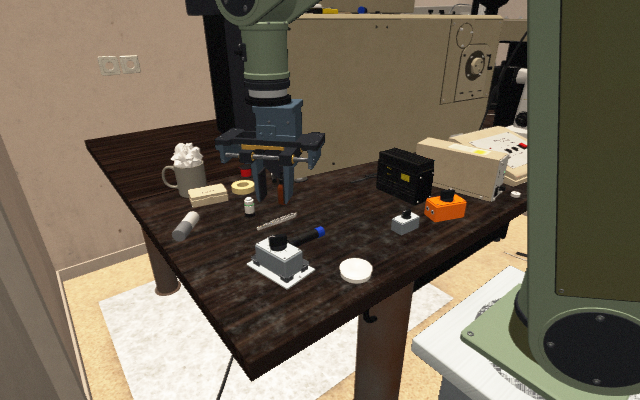

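The long mark is at (227,397) and counts on clockwise as 1 (265,366), 2 (312,356), 3 (358,368), 4 (391,402). The pointer direction, about 26°, matches mark 4 at about 28°. The case looks flat between the guides. Next I'll check that the bystanders haven't moved and that the case is level, using the top view.

```bash
python3 - <<'E'
from h import *
a=cv2.imread("pics/scene0.png");b=cv2.imread("pics/s11.png")
d=cv2.absdiff(a,b).max(2);k=(d>60).astype(np.uint8);k[:,480:]=0
k=cv2.morphologyEx(k,cv2.MORPH_OPEN,np.ones((2,2)))
n,l,st,c=cv2.connectedComponentsWithStats(k)
print([tuple(int(v) for v in x) for x in st[1:] if x[4]>12])
# level/seating: panel screws from wrist view -> rectangle check at z=53
im=cv2.imread("pics/w11.png");C=cam("wrist")
uv=np.array([[200,285],[118,431],[504,460],[414,596]])/4+[240,90]
P=ray(C,uv,53);print(P.round(1),P.mean(0))
for i,j in((0,1),(2,3),(0,2),(1,3)):print(i,j,np.linalg.norm(P[i]-P[j]).round(1))
v=P[2]-P[0];print("yaw",np.degrees(np.arctan2(v[1],v[0])))
E
```

```text
[(222, 0, 34, 12, 311), (310, 4, 6, 5, 21), (266, 10, 11, 4, 33), (278, 11, 28, 9, 152), (223, 13, 13, 6, 53), (252, 22, 31, 8, 150), (245, 33, 41, 48, 1005), (287, 79, 4, 10, 36), (250, 91, 37, 8, 243), (287, 95, 5, 10, 41), (289, 102, 37, 79, 1174), (277, 106, 11, 3, 26), (242, 145, 43, 7, 176), (232, 154, 8, 3, 17), (252, 155, 6, 3, 14), (345, 190, 26, 26, 297), (462, 207, 19, 87, 984), (256, 238, 48, 41, 991), (277, 251, 4, 4, 13)]
[[400.  238.1]
 [406.7 201. ]
 [476.7 251.9]
 [483.1 214.3]] [441.61707756 226.32939133]
0 1 37.8
2 3 38.1
0 2 77.9
1 3 77.6
yaw 10.147981977730025
```

View pics/t11.png

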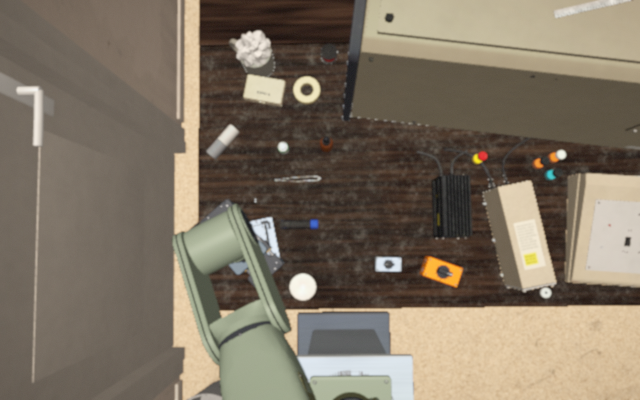

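The bystanders are unmoved: image differences appear only at the arm and at the module's old and new places. The panel screws form a regular 78 × 38 mm rectangle, centred within about 2 mm of the holder, at yaw 10.1° against the holder's 11°. The gripper is clear, so I'm handing in.

```bash
python3 -c "
from workcell import env
print(env.job_done())"
```

```text
the job is handed in; nothing more can be done
None
```

The module is docked flat in its holder and released, and its selector rests in click 4. The job was handed in at about 20 s on the robot's clock.

- **Docking:** I gripped the case across its width and lowered it between the corner guides. Contact came at the height expected for fully home.
- **Selector:** It started in click 1. I turned it anticlockwise to the end stop, where about 0.3 N·m was transmitted and the pointer stood just past the long mark. I then turned it clockwise in stages to click 4 and let go, never going past that click.
- **Last checks:**
  - The pointer lies about 2° from the fourth mark, counted from the long one.
  - The case looks level and sits inside the guides, within about 1.5 mm and 1° of the holder.
  - The scene pictures show no bystander moved.
  - The gripper is about 80 mm above the knob and touching nothing.

**Disagreements:** the top camera read about 2.5 mm off the wrist camera in y. I used the wrist camera, which the grasp confirmed. The module also swung 2–3° within the guides' play while I turned the knob.

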